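Stack a teaching unit in the sloped assembly nest

ROBOT

A 6-joint arm with a two-finger parallel gripper is mounted at the origin on the work surface. World frame = base frame: x ahead of the robot, y to its left, z up, the work surface at z = 0. Lengths are in mm, angles in rad, forces in N, time in s.
With the tool pointing down it reaches from about 250 to 800 mm from the base axis. Payload 8.5 kg.
Tool frame: the origin (TCP) lies midway between the tips of the shut fingers; the grasp point (between the pads) lies 19 mm behind it; z points along the fingers, y is the line along which they close (so a half turn about z gives the same grasp; the last joint's range is limited). The gripper opens to 85 mm and grips with 20 to 120 N. Pads are 22 mm wide; open, the fingers measure 114 mm over their backs; the gripper's body (76 mm by 85 mm) begins 54 mm behind the grasp point. The pads swing forward as they close: fully open they stand 13 mm farther back than shut.
Start: joints at [1.221, 0.238, -0.013, 1.319, 0, 1.571], TCP at [179.906, 493.166, 231.276] pointing down, gripper open.
Joint ranges: [-2.66, 2.66], [-1.03, 1.9], [-1.14, 1.46], [-1.82, 2.27], [-1.45, 1.34], [-3.14, 3.14]. Speed limits (rad/s): [2.22, 2.22, 2.79, 3.14, 3.14, 3.14].

INTERFACE

Orientations are given as a rotation vector (axis times angle).
In Python, from rig import get_obs, get_image, hand_in gives the robot as it stands.
- The arm moves only by the tool servo_tool, never from a script. Its argument "moves" is a list of rows, each a list of 7 numbers: the shift along the tool's x, y, z in units of 50 mm (1.0 is 50 mm), then the turn, a rotation vector about the tool's x, y, z in units of 6 degrees (1.0 is 6 degrees), then the opening, from -1 (shut) to 1 (fully open). In form: [[tx, ty, tz, ax, ay, az, jaw], ...]. A call has 1 to 20 rows; each row shifts and turns the commanded pose from where the row before left it, along the tool's axes as they then stand; what a row does not reach is not made up. A row lasts 1/10 s, in which the tool goes at most 50 mm and 8.59 degrees, less where a joint would pass 70% of its speed; a pose out of reach is approached as far as the arm can. A call is refused whole if a number of a shift passes 1 or a number of a turn 1, either way. A call with a gripper value outside its range is refused whole. The fingers move at their own pace and stop on an object; "force" is the grip in N (left out, the last holds). Time passes only in rows, so rows that do not move let the fingers close. It gives the time, the measured TCP pose, the force, the opening and the grip force at its end, in the units of the state.
- get_obs(): the state, without advancing time (a new reading comes with each control period).
- get_image(name): name is "scene" or "top"; returns a dict with "img" (400x640x3 uint8, red, green, blue), "depth" (400x640 float32, mm along the optical axis (not along the pixel's ray), 0 where there is no reading), "intrinsics" (3x3 intrinsics, pixels), "R" (3x3) and "t" (3): a world point X has camera coordinates R X + t. Camera axes: x right, y down, z forward; pixel columns grow to the right and rows downward; lengths in mm; the calibration is good to about 2 mm. A picture is of the moment at which its call begins.
- hand_in(): hands the job in; it is judged then, once.
The state is a dict: "t": time; "qpos": joint angles; "dq": joint speeds; "tau": joint torques, N m; "eef_pos": TCP position; "tcp_rot": TCP orientation; "ft_force": force on the tool from outside, world axes, zero at the start; "moment": the same for the moment, N m; "grip_width": finger opening in mm; "gripper_force": force on a finger pad.
Only numpy, scipy, OpenCV 4.12 (cv2) and the standard library are available. Lean on these libraries where they do the work, as an engineer would, in place of code of your own. Each camera call takes 0.05 s, during which the arm holds its last target. There are 200 camera calls.

TASK

Build up the teaching unit in the sloped nest: first the open grey tray, then the grey spacer frame on it, then the plywood cover with its black battery box uppermost. Lower each part gently, without dropping it, square and fully home between the nest's corner posts before the next, let go of the finished stack, and leave the other things on the bench where they are.

Things in the scene. Friction and masses are not known exactly. Their poses are not given: they have to be found in the camera images.
- nest: fixed aluminium nest, does not move; origin: centre of its dark 170 x 180 mm base, on the bench. Its four L-shaped corner posts, 6 mm thick, stand on the seat along seat z: straight for 54 mm, then flaring outwards as a lead-in up to 64 mm. Their arms reach 28 mm along y and 17 mm along x from each pocket corner; the middle 71 mm of each long side is open for fingers.
- seat: pocket floor of the nest: flat 120 x 150 mm slab tipped 30 degrees, facing up and towards the robot (nest yaw within 0.3 rad). Origin: centre of its top face, 80 mm above the bench. z: the slab's normal (parts go in along -z); x: up the slope; y: level, across it. The pocket between the corner posts is 67 mm (x) by 127 mm (y).
- base_tray: open-topped grey metal tray with a circuit board inside, 60 (x) x 120 (y) x 34 (z) mm, walls and floor 5 mm, about 0.32 kg. Origin: centre of its underside, z up through the open top. Starts flat on the bench; either way round in the nest is right. Home, its underside lies on the seat, its long side (y) along seat y.
- spacer: flat rectangular grey plastic frame, 60 (x) x 120 (y) x 14 (z) mm, bars 10 mm wide, open in the middle, about 0.09 kg. Origin: centre of its underside. Starts flat on the bench; either way round is right. In the stack its underside lies 34 mm above the seat.
- cover: plywood plate 60 (x) x 120 (y) x 6 mm with a black battery box 36 (x) x 70 (y) x 26 mm fixed centrally on top (32 mm high in all), about 0.18 kg. Origin: centre of the plate's underside, z up through the box. Starts flat, box up; either way round is right. In the stack its underside lies 48 mm above the seat.
- meter: bystander, loose: black hand multimeter lying flat, 85 x 170 x 40 (mm); leave alone. Origin: centre of its underside.
- switch_a: bystander, loose: wooden slide-switch block 32 x 70 x 24 with a clear 110 mm strip on top (30 high in all) (mm); leave alone. Origin: centre of its underside.
- switch_b: bystander, loose: a second slide-switch block, same as switch_a (mm); leave alone. Origin: centre of its underside.
- parts_box: bystander, loose: flat clear parts box 80 x 110, 30 high (mm); leave alone. Origin: centre of its underside.
- driver: bystander, loose: screwdriver, 190 long, lying on the bench (mm); leave alone. Origin: on its axis, on the bench.
- tape: bystander, loose: roll of dark tape, 90 across, 20 high (mm); leave alone. Origin: centre of its underside.
- tub: bystander, loose: small white tub, 60 across, 75 high (mm); leave alone. Origin: centre of its underside.
Mind the look-alikes: they are no part of the job. What is shaped like the cover but red or yellow is not meant.

How it is judged:
By the outcome, as a careful person would: the job done as asked, in the order asked, and still so for the second after the job is handed in, with the robot touching nothing.
It also fails if it takes over 70 s, if anything falls off the work surface, if the arm or the gripper's body presses on something with over 40 N, if the wrist force passes 120 N, or if a joint passes its speed limit or range.

## Working session

There is one attempt and no reset: what is moved stays moved. The work goes in short steps, Python scripts to look and compute and a tool call to move; the robot and the scene stay as the last step left them, time stands still between calls to the robot, and variables do not carry over. Pictures are saved under pics/ and viewed, at most 10 in all, crops included, and the job is handed in when it is done.

Besides the shell and the picture viewer there is one more tool, called after "Call:" by a JSON object that holds its "api" and its "payload". servo_tool: Moves the arm, as the interface text tells. Its arguments: {"type":"object","properties":{"moves":{"type":"array"},"force":{"type":"number"}},"required":["moves"]}

```bash
mkdir -p pics; ls
python3 - <<'E'
from rig import *
import cv2,numpy as np
print(get_obs())
for n in("scene","top"):
    d=get_image(n); cv2.imwrite(f"pics/{n}0.png",d["img"][:,:,::-1]); np.savez(f"{n}0.npz",**d); print(n,d["intrinsics"],d["R"],d["t"],(d["depth"]>0).mean())
E
```

```text
pics
{'t': 0.0, 'qpos': array([ 1.22099633e+00,  2.38761502e-01, -1.42506917e-02,  1.31923643e+00,
        2.55889093e-07,  1.57080908e+00]), 'dq': array([-0.00071481, -0.00103852, -0.00014985, -0.00010548, -0.00177498,
        0.00027194]), 'tau': array([ 1.77704565e-03, -5.38773680e+01,  3.46439803e+01,  1.81874621e-02,
       -3.89077570e-05,  9.29343599e-06]), 'eef_pos': array([179.77492164, 492.80178038, 230.68914907]), 'tcp_rot': array([-5.46643050e-01, -3.09341097e+00,  2.24621606e-03]), 'ft_force': array([ 0.16214309,  0.56125767, -0.07092328]), 'moment': array([0.00454473, 0.01581466, 0.00174523]), 'gripper_force': 0.0, 'grip_width': 85.04452909619502}
scene [[435.4820685    0.         315.65786143]
 [  0.         435.4820685  199.27477815]
 [  0.           0.           1.        ]] [[-0.8147136   0.5796127  -0.01705473]
 [ 0.45456481  0.62013073 -0.63938151]
 [-0.36001748 -0.52866529 -0.76870048]] [ 393.24267199 -200.06361276 1560.39201257] 0.9958125
top [[427.8483409    0.         320.04616374]
 [  0.         427.8483409  203.78007383]
 [  0.           0.           1.        ]] [[-0.01492905 -0.99988373  0.00310573]
 [-0.98930979  0.0143204  -0.14512429]
 [ 0.14506294 -0.0052391  -0.98940856]] [  30.42880924  491.37599069 1188.33604072] 0.99574609375
```

View pics/top0.png

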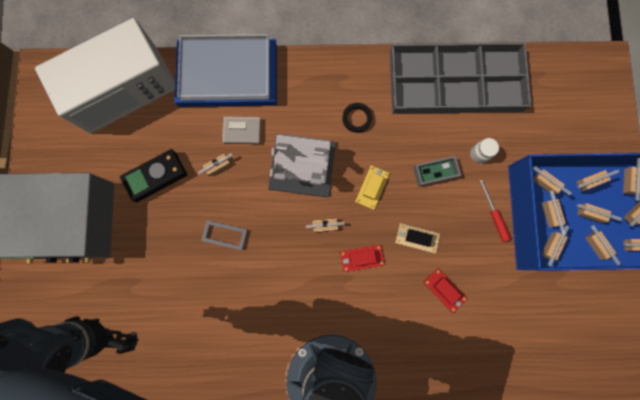

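View pics/scene0.png

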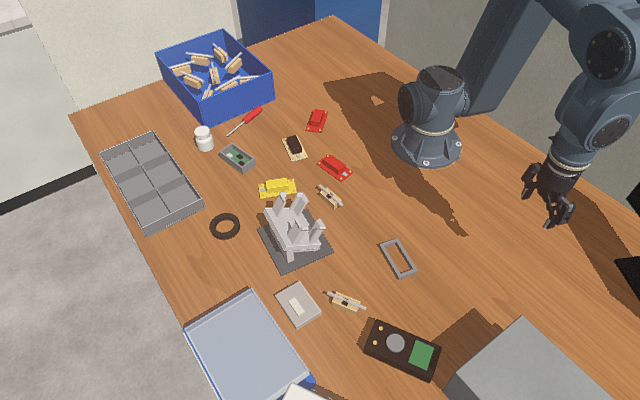

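The top view shows the tray at (438,171), spacer at (225,236), plywood cover at (417,238) and nest at (302,165). In the scene view they are at (237,157), (397,258), (294,147) and (295,230).

```bash
cat > h.py <<'E'
import numpy as np,cv2
def cloud(d):
    K,R,t=d["intrinsics"],d["R"],d["t"]; z=d["depth"].astype(float)
    v,u=np.mgrid[:400,:640]; 
    c=np.stack([(u-K[0,2])/K[0,0]*z,(v-K[1,2])/K[1,1]*z,z],-1)
    P=(c-t)@R; P[z<=0]=np.nan
    return P
def proj(d,X):
    c=np.asarray(X)@d["R"].T+d["t"]; p=c@d["intrinsics"].T; return p[...,:2]/p[...,2:]
E
python3 - <<'E'
from h import *
T=dict(np.load("top0.npz"));S=dict(np.load("scene0.npz"))
PT,PS=cloud(T),cloud(S)
for n,P in(("T",PT),("S",PS)):
    m=(abs(P[...,0]-480)<250)&(abs(P[...,1]-0)<300)&(abs(P[...,2])<15)
    q=P[m]; A=np.c_[q[:,:2],np.ones(len(q))]; 
    k=abs(q[:,2]-np.median(q[:,2]))<4
    print(n,np.median(q[:,2]),q[k,2].std(),np.linalg.lstsq(A[k],q[k,2],rcond=None)[0])
for nm,(u,v) in dict(tray=(438,171),spacer=(225,236),cover=(417,238),nest=(302,165)).items():
    c=PT[v-3:v+4,u-3:u+4].reshape(-1,3); c=np.nanmedian(c,0)
    print(nm,c.round(1))
    if nm=="nest":continue
    for n,P in(("T",PT),("S",PS)):
        m=(np.hypot(P[...,0]-c[0],P[...,1]-c[1])<85)&(P[...,2]>(5))&(P[...,2]<80)
        N,l,st,ct=cv2.connectedComponentsWithStats(m.astype(np.uint8))
        i=1+np.argmax(st[1:,4]); q=P[l==i]
        zz=np.percentile(q[:,2],[5,50,95])
        r=cv2.minAreaRect(q[:,:2].astype(np.float32)); 
        e=cv2.boxPoints(r); print(n,len(q),zz.round(1),r, q.mean(0).round(1))
E
```

```text
T -0.1974922040618488 1.9442306460489382 [ 2.60440657e-04 -3.45160132e-04 -4.77681515e-01]
S 0.3423726006487651 1.8790538449667993 [-3.91976707e-05  4.34818046e-04  1.09352067e-01]
tray [ 587.1 -324.8   17.2]
T 923 [10.1 17.4 35.5] ((587.6344604492188, -320.9871520996094), (60.95115280151367, 122.92630004882812), 12.313870429992676) [ 587.9 -321.5   20.5]
S 625 [ 9.3 20.1 34.7] ((588.288818359375, -319.3180847167969), (65.0219497680664, 127.20050048828125), 11.8590669631958) [ 588.5 -318.1   21.6]
spacer [406.2 301.   -0.5]
T 412 [ 8.3 13.3 16.8] ((409.53619384765625, 301.00830078125), (121.01343536376953, 62.141719818115234), 76.71138763427734) [409.5 300.3  13.1]
S 474 [ 6.6 13.3 17. ] ((408.861083984375, 301.9256591796875), (123.39808654785156, 66.37669372558594), 77.41766357421875) [411.9 304.6  12.8]
cover [ 390.2 -250.8   31.9]
T 634 [ 5.5 23.9 34.3] ((393.4366149902344, -257.613037109375), (121.35502624511719, 60.37550735473633), 74.974609375) [ 392.7 -254.3   19.7]
S 336 [ 5.7 20.7 34.8] ((394.1512451171875, -256.7564392089844), (124.1307144165039, 63.23991394042969), 73.16636657714844) [ 400.6 -245.9   19.7]
nest [597.6  72.6  71.6]
```

Run:
```python
from h import *
T=dict(np.load("top0.npz"));S=dict(np.load("scene0.npz"))
a=cv2.resize(T["img"][125:205,260:345],None,fx=4.6,fy=4.6,interpolation=cv2.INTER_CUBIC)
b=cv2.resize(S["img"][180:280,250:340],None,fx=4.4,fy=4.4,interpolation=cv2.INTER_CUBIC)
h=max(a.shape[0],b.shape[0]); o=np.zeros((h,a.shape[1]+b.shape[1],3),np.uint8);o[:a.shape[0],:a.shape[1]]=a;o[:b.shape[0],a.shape[1]:]=b
print(o.shape);cv2.imwrite("pics/nest.png",o[:,:,::-1])
from scipy.optimize import least_squares
# RANSAC-ish seat plane search: points in nest area
for n,d in(("T",T),("S",S)):
    P=cloud(d); m=(abs(P[...,0]-590)<80)&(abs(P[...,1]-70)<80)&(P[...,2]>45)&(P[...,2]<118); q=P[m]
    best=None
    for yaw in np.arange(-.3,.31,.02):
        ux=np.array([np.cos(yaw),np.sin(yaw)]); w=q[:,2]*np.cos(np.pi/6)-(q[:,:2]@ux)*.5
        hst,e=np.histogram(w,bins=np.arange(w.min(),w.max(),1.))
        hs=np.convolve(hst,np.ones(5),"same");i=hs.argmax()
        if best is None or hs[i]>best[0]: best=(hs[i],yaw,e[i]+.5)
    _,yaw,w0=best; print(n,len(q),best)
    ux=np.array([np.cos(yaw),np.sin(yaw)]);w=q[:,2]*np.cos(np.pi/6)-(q[:,:2]@ux)*.5
    k=abs(w-w0)<4; A=np.c_[q[k][:,:2],np.ones(k.sum())]; f=np.linalg.lstsq(A,q[k][:,2],rcond=None)[0]; print(f,"yaw",np.arctan2(f[1],f[0]),"tilt",np.degrees(np.arctan(np.hypot(f[0],f[1]))))
    r=cv2.minAreaRect(q[k][:,:2].astype(np.float32)); print(r)
    B=(abs(P[...,0]-590)<130)&(abs(P[...,1]-50)<130)&(P[...,2]>4)&(P[...,2]<14)
    print(B.sum())
```

```text
(440, 787, 3)
T 2059 (np.float64(1268.0), np.float64(-0.13999999999999985), np.float64(-229.67245207935997))
[ 5.69911088e-01 -7.97643274e-02 -2.64308416e+02] yaw -0.13905597284037807 tilt 29.918958886431607
((615.0, 73.97781372070312), (150.04959106445312, 105.69361877441406), 81.58744049072266)
1011
S 1603 (np.float64(768.0), np.float64(-0.13999999999999985), np.float64(-229.8284002877524))
[ 5.66543810e-01 -8.42018636e-02 -2.61549732e+02] yaw -0.14754370743403217 tilt 29.80265035028309
((616.7579956054688, 76.13457489013672), (150.47463989257812, 106.48555755615234), 81.96524047851562)
1236
```

View pics/nest.png

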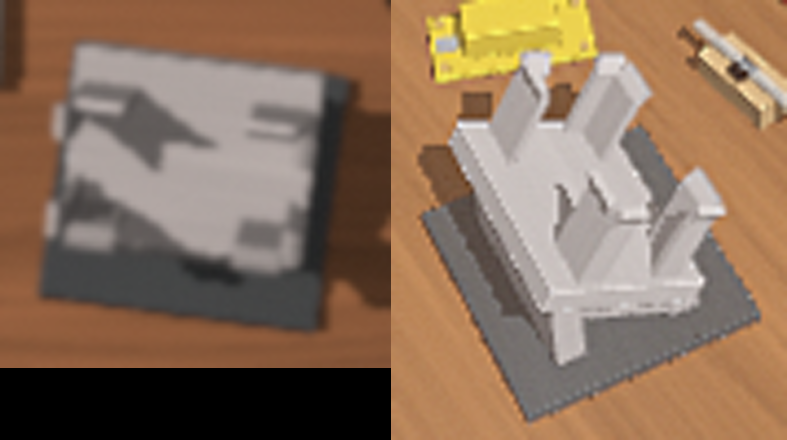

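The crop shows a nest with four posts and a clear pocket, sloping down towards the robot. Next I'll refine the seat pose with a model fit and write the motion helper.

```bash
cat >> h.py <<'E'
from scipy.spatial.transform import Rotation as Ro
def seatR(yaw):
    c,s=np.cos(yaw),np.sin(yaw); z=np.array([-.5*c,-.5*s,np.sqrt(.75)]); y=np.array([-s,c,0]); return np.c_[np.cross(y,z),y,z]
def toolR(z,y):
    y=np.array(y,float);y/=np.linalg.norm(y);return np.c_[np.cross(y,z),y,z]
def downR(deg): a=np.radians(deg); return toolR([0,0,-1.],[np.cos(a),np.sin(a),0])
def plan(p0,R0,p1,R1,n):
    "constant row to get from pose 0 to 1 in n rows"
    rv=Ro.from_matrix(R0.T@R1).as_rotvec()/n; A=Ro.from_rotvec(rv).as_matrix()
    M=sum(np.linalg.matrix_power(A,k) for k in range(n)); t=np.linalg.solve(M,R0.T@(np.array(p1)-p0))
    row=np.r_[t/50,np.degrees(rv)/6].round(3); print(n,row.tolist(),"shift",np.linalg.norm(t).round(1)); return row
def legs(*L):
    from rig import get_obs
    o=get_obs(); p=o["eef_pos"];R=Ro.from_rotvec(o["tcp_rot"]).as_matrix()
    print("now",p.round(1),"w",round(o["grip_width"],1),"F",o["ft_force"].round(1))
    for p1,R1,n in L: plan(p,R,p1,R1,n); p,R=np.array(p1),R1
E
python3 - <<'E'
from h import *
from scipy.optimize import least_squares
D=[dict(np.load(f)) for f in("top0.npz","scene0.npz")]
B=[(-60,60,-75,75,-12,0)]
for sx in(1,-1):
  for sy in(1,-1):
    for a,b,c,d in((33.5,39.5,35.5,69.5),(16.5,39.5,63.5,69.5)):
      B.append((*sorted((sx*a,sx*b)),*sorted((sy*c,sy*d)),0,54))
B=np.array(B,float)
def sdf(q):
    c=(B[:,::2]+B[:,1::2])/2;h=(B[:,1::2]-B[:,::2])/2
    e=abs(q[:,None]-c)-h; return (np.linalg.norm(np.maximum(e,0),axis=2)+np.minimum(e.max(2),0)).min(1)
def fit(P,th):
    for _ in range(3):
        R=seatR(th[3]); q=(P-th[:3])@R
        k=(abs(q[:,0])<66)&(abs(q[:,1])<80)&(q[:,2]>-4)&(q[:,2]<52); Q=P[k]
        r=least_squares(lambda t:sdf((Q-t[:3])@seatR(t[3])),th,loss="soft_l1",f_scale=1.5,x_scale=[1,1,1,.01],diff_step=1e-4); th=r.x
    return th,k.sum(),np.median(abs(r.fun))
C=[cloud(d).reshape(-1,3) for d in D]; C=[c[np.isfinite(c[:,0])] for c in C]
for P in(C[0],C[1],np.vstack(C)): print(*fit(P,np.array([615,75,80,-.143])))
E
```

```text
[ 6.13834006e+02  7.43245024e+01  7.97041633e+01 -1.47185490e-01] 1926 1.1425893447092679
[ 6.14198192e+02  7.48119566e+01  8.01319431e+01 -1.47328807e-01] 1607 0.9302292582197467
[ 6.14095152e+02  7.47170005e+01  7.99337076e+01 -1.47561887e-01] 3524 1.0307583372289342
```

```bash
cat >> h.py <<'E'
SP=np.array([614.1,74.6,80.]);SR=seatR(-.1473)
def seat(h): return SP+SR[:,2]*h
NR=toolR(-SR[:,2],SR[:,0])   # tool over the nest
E
python3 -c "
from h import *
R=downR(12.1)
legs(((588,-320.3,130),R,30),((588,-320.3,2),R,8))"
```

```text
now [179.8 492.9 230.7] w 85.2 F [ 0.6 -0.4  0.3]
30 [-0.611, -0.167, 0.067, -0.0, 0.0, 0.321] shift 31.8
8 [0.0, 0.0, 0.32, 0.0, 0.0, 0.0] shift 16.0
```

Call:
{"api": "servo_tool", "payload": {"moves": [[-0.611,-0.167,0,0,0,0.321,1],[-0.611,-0.167,0,0,0,0.321,1],[-0.611,-0.167,0,0,0,0.321,1],[-0.611,-0.167,0,0,0,0.321,1],[-0.611,-0.167,0,0,0,0.321,1],[-0.611,-0.167,0,0,0,0.321,1],[-0.611,-0.167,0,0,0,0.321,1],[-0.611,-0.167,0,0,0,0.321,1],[-0.611,-0.167,0,0,0,0.321,1],[-0.611,-0.167,0,0,0,0.321,1],[-0.611,-0.167,0,0,0,0.321,1],[-0.611,-0.167,0,0,0,0.321,1],[-0.611,-0.167,0,0,0,0.321,1],[-0.611,-0.167,0,0,0,0.321,1],[-0.611,-0.167,0,0,0,0.321,1]], "force": 40}}

```text
t: 1.6
eef_pos: [489.9, 138.2, 231.0]
tcp_rot: [-1.303, -2.858, 0.001]
ft_force: [0.3, 0.4, -0.0]
grip_width: 85.3
gripper_force: 0.0
```

Call:
{"api": "servo_tool", "payload": {"moves": [[-0.611,-0.167,0.1,0,0,0.321,1],[-0.611,-0.167,0.1,0,0,0.321,1],[-0.611,-0.167,0.1,0,0,0.321,1],[-0.611,-0.167,0.1,0,0,0.321,1],[-0.611,-0.167,0.1,0,0,0.321,1],[-0.611,-0.167,0.1,0,0,0.321,1],[-0.611,-0.167,0.1,0,0,0.321,1],[-0.611,-0.167,0.1,0,0,0.321,1],[-0.611,-0.167,0.1,0,0,0.321,1],[-0.611,-0.167,0.1,0,0,0.321,1],[-0.611,-0.167,0.1,0,0,0.321,1],[-0.611,-0.167,0.1,0,0,0.321,1],[-0.611,-0.167,0.1,0,0,0.321,1],[-0.611,-0.167,0.1,0,0,0.321,1],[-0.611,-0.167,0.1,0,0,0.321,1],[0,0,0,0,0,0,1],[0,0,0,0,0,0,1]]}}

```text
t: 3.3
eef_pos: [589.1, -320.2, 155.5]
tcp_rot: [-1.974, -2.442, 0.0]
ft_force: [-1.1, 0.2, 0.3]
grip_width: 85.8
gripper_force: 0.0
```

```bash
python3 -c "
from h import *
R=downR(12.1)
legs(((588,-320.3,60),R,5),((588,-320.3,2),R,6))"
```

```text
now [ 589.1 -320.2  155.5] w 85.8 F [-1.1  0.2  0.3]
5 [0.0, -0.004, 0.382, -0.002, -0.002, 0.001] shift 19.1
6 [0.0, 0.0, 0.193, 0.0, 0.0, 0.0] shift 9.7
```

Call:
{"api": "servo_tool", "payload": {"moves": [[0,-0.004,0.382,0,0,0,1],[0,-0.004,0.382,0,0,0,1],[0,-0.004,0.382,0,0,0,1],[0,-0.004,0.382,0,0,0,1],[0,-0.004,0.382,0,0,0,1],[0,0,0.193,0,0,0,1],[0,0,0.193,0,0,0,1],[0,0,0.193,0,0,0,1],[0,0,0.193,0,0,0,1],[0,0,0.193,0,0,0,1],[0,0,0.193,0,0,0,1],[0,0,0,0,0,0,-1],[0,0,0,0,0,0,-1],[0,0,0,0,0,0,-1],[0,0,0,0,0,0,-1],[0,0,0,0,0,0,-1],[0,0,0,0,0,0,-1]], "force": 40}}

```text
t: 5.0
eef_pos: [588.6, -320.1, 3.0]
tcp_rot: [1.973, 2.444, -0.0]
ft_force: [0.6, -0.4, -2.7]
grip_width: 59.3
gripper_force: 44.9
```

```bash
python3 -c "
from h import *
R=downR(12.1)
legs(((588,-320.3,80),R,8),((500,-100,240),NR,14),(seat(100),NR,12),(seat(70),NR,4),(seat(3),NR,14))"
```

```text
now [ 588.6 -320.1    3. ] w 59.3 F [ 0.6 -0.4 -2.7]
8 [-0.0, -0.002, -0.192, 0.0, 0.0, 0.002] shift 9.6
14 [0.314, -0.053, -0.257, -0.353, -0.064, 0.239] shift 20.5
12 [0.316, -0.007, 0.137, 0.0, 0.0, 0.0] shift 17.2
4 [-0.0, 0.0, 0.15, 0.0, 0.0, 0.0] shift 7.5
14 [-0.0, -0.0, 0.096, 0.0, 0.0, 0.0] shift 4.8
```

Call:
{"api": "servo_tool", "payload": {"moves": [[0,0,-0.192,0,0,0,-1],[0,0,-0.192,0,0,0,-1],[0,0,-0.192,0,0,0,-1],[0,0,-0.192,0,0,0,-1],[0,0,-0.192,0,0,0,-1],[0,0,-0.192,0,0,0,-1],[0,0,-0.192,0,0,0,-1],[0,0,-0.192,0,0,0,-1],[0,0,0,0,0,0,-1]]}}

```text
t: 5.9
eef_pos: [589.4, -320.5, 81.5]
tcp_rot: [1.972, 2.443, 0.001]
ft_force: [0.3, -0.6, -2.8]
grip_width: 59.7
gripper_force: 45.0
```

Call:
{"api": "servo_tool", "payload": {"moves": [[0.314,-0.053,-0.257,-0.353,-0.064,0.239,-1],[0.314,-0.053,-0.257,-0.353,-0.064,0.239,-1],[0.314,-0.053,-0.257,-0.353,-0.064,0.239,-1],[0.314,-0.053,-0.257,-0.353,-0.064,0.239,-1],[0.314,-0.053,-0.257,-0.353,-0.064,0.239,-1],[0.314,-0.053,-0.257,-0.353,-0.064,0.239,-1],[0.314,-0.053,-0.257,-0.353,-0.064,0.239,-1],[0.314,-0.053,-0.257,-0.353,-0.064,0.239,-1],[0.314,-0.053,-0.257,-0.353,-0.064,0.239,-1],[0.314,-0.053,-0.257,-0.353,-0.064,0.239,-1],[0.314,-0.053,-0.257,-0.353,-0.064,0.239,-1],[0.314,-0.053,-0.257,-0.353,-0.064,0.239,-1],[0.314,-0.053,-0.257,-0.353,-0.064,0.239,-1],[0.314,-0.053,-0.257,-0.353,-0.064,0.239,-1],[0,0,0,0,0,0,-1]]}}

```text
t: 7.4
eef_pos: [498.8, -98.6, 240.5]
tcp_rot: [2.047, 1.769, 0.475]
ft_force: [0.1, 0.6, -2.2]
grip_width: 59.7
gripper_force: 45.1
```

```bash
python3 -c "
from h import *
legs((seat(110),NR,12),(seat(70),NR,5),(seat(3),NR,14))"
```

```text
now [498.8 -98.6 240.5] w 59.7 F [ 0.1  0.6 -2.2]
12 [0.314, -0.006, 0.122, 0.001, -0.001, 0.001] shift 16.8
5 [0.0, 0.0, 0.16, 0.0, 0.0, 0.0] shift 8.0
14 [-0.0, -0.0, 0.096, 0.0, 0.0, 0.0] shift 4.8
```

Call:
{"api": "servo_tool", "payload": {"moves": [[0.314,-0.006,0.122,0,0,0,-1],[0.314,-0.006,0.122,0,0,0,-1],[0.314,-0.006,0.122,0,0,0,-1],[0.314,-0.006,0.122,0,0,0,-1],[0.314,-0.006,0.122,0,0,0,-1],[0.314,-0.006,0.122,0,0,0,-1],[0.314,-0.006,0.122,0,0,0,-1],[0.314,-0.006,0.122,0,0,0,-1],[0.314,-0.006,0.122,0,0,0,-1],[0.314,-0.006,0.122,0,0,0,-1],[0.314,-0.006,0.122,0,0,0,-1],[0.314,-0.006,0.122,0,0,0,-1],[0,0,0,0,0,0,-1],[0,0,0,0,0,0,-1]]}}

```text
t: 8.8
eef_pos: [560.8, 81.2, 174.1]
tcp_rot: [2.048, 1.771, 0.471]
ft_force: [-0.1, 0.1, -3.1]
grip_width: 59.5
gripper_force: 45.1
```

```bash
cat > hover.py <<'E'
from h import *
from rig import *
import sys
tag,zc=sys.argv[1],float(sys.argv[2])
o=get_obs(); h=(o["eef_pos"]-SP)@SR; print("tcp in seat",h.round(1),o["ft_force"].round(1))
ims=[]
for n in("top","scene"):
    d=get_image(n); np.savez(f"{n}_{tag}.npz",**d); q=(cloud(d)-SP)@SR
    lo,hi=[float(a) for a in sys.argv[3:5]]
    m=(q[...,2]>lo)&(q[...,2]<hi)&(abs(q[...,0])<45)&(abs(q[...,1])<85)
    s=q[m]; e=[]
    for sg in(1,-1):
        k=s[:,1]*sg>40
        if k.sum()>10: e.append((sg,int(k.sum()),np.percentile(s[k],[2,50,98],axis=0).round(1).tolist()))
    print(n,*e,sep="\n  ")
    c=proj(d,SP+SR[:,2]*60).astype(int); a,b=np.clip(c-[65,65],0,[510,270]); ims.append(cv2.resize(d["img"][b:b+130,a:a+130],(400,400),interpolation=cv2.INTER_CUBIC))
cv2.imwrite(f"pics/{tag}.png",np.hstack(ims)[:,:,::-1])
E
python3 hover.py tray1 0 95 150
```

```text
tcp in seat [  0.5  -1.3 108.3] [-0.1  0.1 -3.1]
top
  (1, 183, [[-25.8, 40.9, 106.8], [5.4, 51.8, 123.1], [32.3, 57.4, 141.1]])
  (-1, 235, [[-26.9, -62.0, 106.6], [1.9, -51.3, 122.6], [32.2, -40.6, 141.0]])
scene
  (1, 269, [[-26.7, 41.0, 104.8], [10.5, 57.2, 124.6], [33.7, 60.3, 140.3]])
  (-1, 69, [[-24.0, -61.8, 105.2], [31.6, -53.6, 123.2], [33.9, -40.2, 140.3]])
```

View pics/tray1.png

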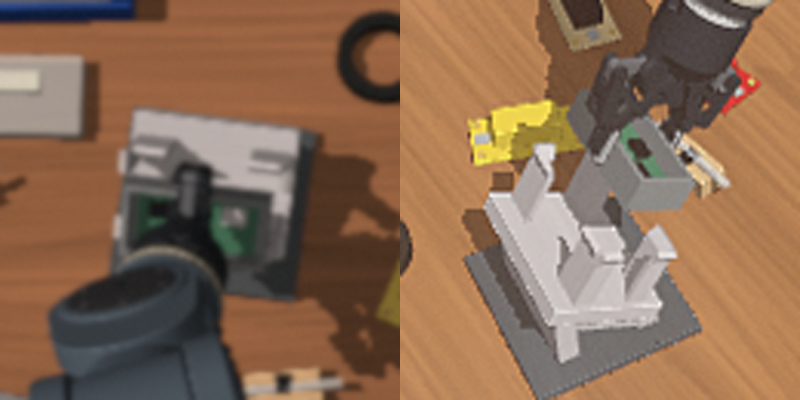

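The scene crop shows the tray level with the seat and clear above the posts; the top crop shows it roughly centred. A model fit will give its offset in the hand.

```bash
cat > fit.py <<'E'
from h import *
from scipy.optimize import least_squares
BX=dict(tray=[(-30,30,-60,60,0,5),(-30,-25,-60,60,0,34),(25,30,-60,60,0,34),(-30,30,-60,-55,0,34),(-30,30,55,60,0,34)],
 spacer=[(-30,-20,-60,60,0,14),(20,30,-60,60,0,14),(-30,30,-60,-50,0,14),(-30,30,50,60,0,14)],
 cover=[(-30,30,-60,60,0,6),(-18,18,-35,35,0,32)])
def fit(part,tag,z0,ymin=22,views=("top","scene"),zlo=-3):
    "pose of part in the seat frame: x,y,z mm and rotvec (deg)"
    B=np.array(BX[part],float); c=(B[:,::2]+B[:,1::2])/2;h=(B[:,1::2]-B[:,::2])/2
    def sdf(q):
        e=abs(q[:,None]-c)-h; return (np.linalg.norm(np.maximum(e,0),axis=2)+np.minimum(e.max(2),0)).min(1)
    for vs in [views]+[(v,) for v in views]:
        P=np.vstack([((cloud(dict(np.load(f"{v}_{tag}.npz")))-SP)@SR).reshape(-1,3) for v in vs]); P=P[np.isfinite(P[:,0])]
        th=np.array([0,0,z0,0,0,0.])
        loc=lambda t,Q:(Q-t[:3])@Ro.from_rotvec(t[3:]/57.3).as_matrix()
        for _ in range(4):
            q=loc(th,P); k=(abs(q[:,0])<35)&(abs(q[:,1])<66)&(abs(q[:,1])>ymin)&(q[:,2]>zlo)&(q[:,2]<2*(h[:,2].max())+5); Q=P[k]
            r=least_squares(lambda t:sdf(loc(t,Q)),th,loss="soft_l1",f_scale=1.5,diff_step=1e-3,x_scale=1.0); th=r.x
        print(part,vs,th.round(1),k.sum(),np.median(abs(r.fun)).round(2))
E
python3 -c "
from fit import *
fit('tray','tray1',105.3)
legs((seat(70),NR,6),(seat(3),NR,14))"
```

```text
tray ('top', 'scene') [  2.   -2.1 117.9  -1.6   0.2   0.3] 1038 1.08
tray ('top',) [  2.2  -1.8 119.1   0.4  -2.2   0.3] 579 0.97
tray ('scene',) [ 1.400e+00 -2.000e+00  1.124e+02 -1.000e+00  5.000e+00  1.000e-01] 518 0.99
now [560.8  80.7 174.7] w 59.3 F [ 0.3  0.1 -2.8]
6 [0.006, -0.003, 0.129, -0.002, 0.0, 0.002] shift 6.5
14 [-0.0, -0.0, 0.096, 0.0, 0.0, 0.0] shift 4.8
```

Call:
{"api": "servo_tool", "payload": {"moves": [[0.02,-0.012,0.13,0,0,0,-1],[0.02,-0.012,0.13,0,0,0,-1],[0,0,0.13,0,0,0,-1],[0,0,0.13,0,0,0,-1],[0,0,0.13,0,0,0,-1],[0,0,0.12,0,0,0,-1],[0,0,0.08,0,0,0,-1],[0,0,0.08,0,0,0,-1],[0,0,0,0,0,0,-1]]}}

```text
t: 9.8
eef_pos: [583.2, 80.0, 133.4]
tcp_rot: [2.049, 1.769, 0.473]
ft_force: [-0.2, -1.4, -1.1]
grip_width: 59.0
gripper_force: 45.1
```

```bash
cat > st.py <<'E'
from h import *
from rig import *
o=get_obs();print("tcp in seat",((o["eef_pos"]-SP)@SR).round(1),"F seat",(o["ft_force"]@SR).round(1),"w",o["grip_width"].round(1),"rot err deg",np.degrees(Ro.from_matrix(NR.T@Ro.from_rotvec(o["tcp_rot"]).as_matrix()).as_rotvec()).round(1),"t",o["t"])
E
python3 st.py
```

```text
Traceback (most recent call last):
  File "st.py", line 3, in <module>
    o=get_obs();print("tcp in seat",((o["eef_pos"]-SP)@SR).round(1),"F seat",(o["ft_force"]@SR).round(1),"w",o["grip_width"].round(1),"rot err deg",np.degrees(Ro.from_matrix(NR.T@Ro.from_rotvec(o["tcp_rot"]).as_matrix()).as_rotvec()).round(1),"t",o["t"])
                                                                                                             ^^^^^^^^^^^^^^^^^^^^^
AttributeError: 'float' object has no attribute 'round'
```

Call:
{"api": "servo_tool", "payload": {"moves": [[0,0,0.07,0,0,0,-1],[0,0,0.07,0,0,0,-1],[0,0,0.07,0,0,0,-1],[0,0,0.07,0,0,0,-1],[0,0,0.07,0,0,0,-1],[0,0,0.07,0,0,0,-1],[0,0,0.07,0,0,0,-1],[0,0,0.07,0,0,0,-1],[0,0,0.07,0,0,0,-1],[0,0,0.07,0,0,0,-1],[0,0,0.07,0,0,0,-1],[0,0,0,0,0,0,-1]]}}

```text
t: 11.0
eef_pos: [602.2, 77.2, 100.1]
tcp_rot: [2.049, 1.769, 0.473]
ft_force: [-0.0, -0.6, -3.0]
grip_width: 59.3
gripper_force: 45.1
```

```bash
sed -i 's/o\["grip_width"\].round(1)/round(o["grip_width"],1)/' st.py; python3 st.py
```

```text
tcp in seat [-0.5  0.8 23.4] F seat [-1.4 -0.6 -2.6] w 59.3 rot err deg [ 0.1  0.  -0.1] t 11.0
```

Call:
{"api": "servo_tool", "payload": {"moves": [[0,0,0.06,0,0,0,-1],[0,0,0.06,0,0,0,-1],[0,0,0.06,0,0,0,-1],[0,0,0.06,0,0,0,-1],[0,0,0.04,0,0,0,-1],[0,0,0.02,0,0,0,-1],[0,0,0.02,0,0,0,-1],[0,0,0.02,0,0,0,-1],[0,0,0,0,0,0,-1]]}}

```text
t: 11.9
eef_pos: [610.7, 76.0, 85.9]
tcp_rot: [2.048, 1.769, 0.473]
ft_force: [0.3, 0.5, -2.4]
grip_width: 59.3
gripper_force: 45.1
```

```bash
python3 st.py
```

```text
tcp in seat [-0.2  0.9  6.9] F seat [-1.   0.5 -2.3] w 59.3 rot err deg [ 0.   0.  -0.1] t 11.9
```

Call:
{"api": "servo_tool", "payload": {"moves": [[0,0,0.02,0,0,0,-1],[0,0,0.02,0,0,0,-1],[0,0,0.02,0,0,0,-1],[0,0,0,0,0,0,-1]]}}

```text
t: 12.3
eef_pos: [612.2, 75.8, 83.2]
tcp_rot: [2.048, 1.769, 0.473]
ft_force: [-0.7, -0.4, -1.9]
grip_width: 59.3
gripper_force: 45.1
```

Call:
{"api": "servo_tool", "payload": {"moves": [[0,0,0.015,0,0,0,-1],[0,0,0,0,0,0,-1]]}}

```text
t: 12.5
eef_pos: [612.3, 75.8, 83.2]
tcp_rot: [2.048, 1.769, 0.474]
ft_force: [-7.1, 0.3, 7.5]
grip_width: 59.2
gripper_force: 46.5
```

```bash
python3 st.py
```

```text
tcp in seat [-0.1  0.9  3.7] F seat [-2.3 -0.8 10. ] w 59.2 rot err deg [ 0.   0.  -0.1] t 12.5
```

Call:
{"api": "servo_tool", "payload": {"moves": [[0,0,0,0,0,0,0.5],[0,0,0,0,0,0,0.6],[0,0,0,0,0,0,0.7],[0,0,0,0,0,0,0.8],[0,0,0,0,0,0,0.8],[0,0,-0.1,0,0,0,0.8],[0,0,-0.2,0,0,0,0.8],[0,0,-0.3,0,0,0,0.8],[0,0,-0.4,0,0,0,1],[0,0,-0.4,0,0,0,1],[0,0,-0.4,0,0,0,1],[0,0,-0.4,0,0,0,1],[0,0,-0.3,0,0,0,1]]}}

```text
t: 13.8
eef_pos: [550.1, 85.0, 192.9]
tcp_rot: [2.048, 1.768, 0.475]
ft_force: [-0.2, -0.2, 0.0]
grip_width: 85.6
gripper_force: 0.0
```

```bash
python3 -c "
from h import *
R=downR(-12.9)
legs(((409.2,301.5,120),R,18),((409.2,301.5,0),R,10))"
```

```text
now [550.1  85.  192.9] w 85.6 F [-0.2 -0.2  0. ]
18 [0.207, -0.215, 0.025, 0.278, -0.011, 0.041] shift 15.0
10 [0.0, 0.0, 0.24, 0.0, 0.0, 0.0] shift 12.0
```

Call:
{"api": "servo_tool", "payload": {"moves": [[0.207,-0.215,0.025,0.278,-0.011,0.041,1],[0.207,-0.215,0.025,0.278,-0.011,0.041,1],[0.207,-0.215,0.025,0.278,-0.011,0.041,1],[0.207,-0.215,0.025,0.278,-0.011,0.041,1],[0.207,-0.215,0.025,0.278,-0.011,0.041,1],[0.207,-0.215,0.025,0.278,-0.011,0.041,1],[0.207,-0.215,0.025,0.278,-0.011,0.041,1],[0.207,-0.215,0.025,0.278,-0.011,0.041,1],[0.207,-0.215,0.025,0.278,-0.011,0.041,1],[0.207,-0.215,0.025,0.278,-0.011,0.041,1],[0.207,-0.215,0.025,0.278,-0.011,0.041,1],[0.207,-0.215,0.025,0.278,-0.011,0.041,1],[0.207,-0.215,0.025,0.278,-0.011,0.041,1],[0.207,-0.215,0.025,0.278,-0.011,0.041,1],[0.207,-0.215,0.025,0.278,-0.011,0.041,1],[0.207,-0.215,0.025,0.278,-0.011,0.041,1],[0.207,-0.215,0.025,0.278,-0.011,0.041,1],[0.207,-0.215,0.025,0.278,-0.011,0.041,1],[0,0,0,0,0,0,1]]}}

```text
t: 15.7
eef_pos: [409.4, 302.3, 117.7]
tcp_rot: [-2.454, -1.957, 0.003]
ft_force: [0.1, -1.2, 0.1]
grip_width: 85.7
gripper_force: 0.0
```

```bash
python3 hover.py tray2 0 25 45; python3 -c "
from fit import *
fit('tray','tray2',0,ymin=0,zlo=3)
R=downR(-12.9)
legs(((409.2,301.5,-1),R,12))"
```

```text
tcp in seat [-185.5  195.2  150.6] [ 0.1 -1.2  0.1]
top
  (1, 111, [[-34.9, 41.4, 26.1], [-6.9, 56.4, 34.2], [39.7, 67.8, 43.7]])
  (-1, 100, [[-34.5, -69.0, 26.0], [-12.6, -56.1, 33.8], [39.7, -41.5, 44.2]])
scene
  (1, 176, [[-36.8, 41.1, 25.5], [-0.5, 61.4, 33.8], [41.7, 71.7, 44.4]])
  (-1, 140, [[-35.4, -68.3, 25.2], [-14.1, -54.9, 33.8], [40.9, -40.9, 44.4]])
tray ('top', 'scene') [ 0.8  0.8 23.9 -0.9 -9.1 -0.2] 860 1.46
tray ('top',) [-1.1  3.3 26.1  0.5 -6.8  0.3] 419 1.29
tray ('scene',) [ 1.4  1.5 17.4  0.9 -3.2  1.2] 468 1.21
now [409.8 301.1 117.9] w 85.3 F [ 0.2  0.2 -0.7]
12 [0.001, -0.001, 0.198, -0.001, 0.0, 0.0] shift 9.9
```

View pics/tray2.png

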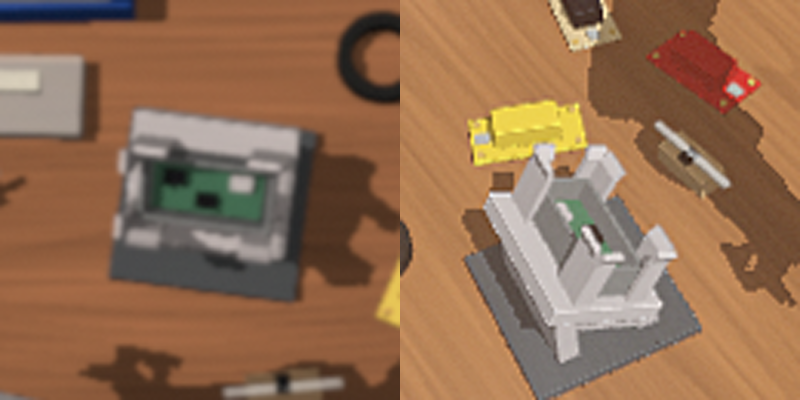

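The pictures show the tray home and square in the pocket, with its rim measured at about 34 mm. Next is the spacer.

Call:
{"api": "servo_tool", "payload": {"moves": [[0,-0.001,0.25,0,0,0,1],[0,-0.001,0.25,0,0,0,1],[0,-0.001,0.25,0,0,0,1],[0,-0.001,0.25,0,0,0,1],[0,-0.001,0.25,0,0,0,1],[0,-0.001,0.25,0,0,0,1],[0,-0.001,0.25,0,0,0,1],[0,0,0.2,0,0,0,1],[0,0,0.2,0,0,0,1],[0,0,0.15,0,0,0,1],[0,0,0.08,0,0,0,1],[0,0,0,0,0,0,-1],[0,0,0,0,0,0,-1],[0,0,0,0,0,0,-1],[0,0,0,0,0,0,-1],[0,0,0,0,0,0,-1],[0,0,0,0,0,0,-1]], "force": 25}}

```text
t: 17.5
eef_pos: [409.6, 301.2, -0.6]
tcp_rot: [-2.456, -1.957, 0.0]
ft_force: [0.3, 0.3, 3.6]
grip_width: 59.5
gripper_force: 27.5
```

```bash
python3 -c "
from h import *
R=downR(-12.9)
legs(((409.2,301.5,90),R,8),(seat(150)+[-30,40,0],NR,16),(seat(110),NR,4))"
```

```text
now [409.6 301.2  -0.6] w 59.5 F [0.3 0.3 3.6]
8 [0.0, -0.001, -0.226, -0.001, -0.0, -0.0] shift 11.3
16 [-0.191, 0.199, -0.107, -0.312, 0.012, -0.045] shift 14.8
4 [-0.176, 0.154, 0.289, 0.0, 0.0, 0.0] shift 18.6
```

Call:
{"api": "servo_tool", "payload": {"moves": [[0,0,-0.1,0,0,0,-1],[0,0,-0.2,0,0,0,-1],[0,0,-0.25,0,0,0,-1],[0,0,-0.25,0,0,0,-1],[0,0,-0.25,0,0,0,-1],[0,0,-0.25,0,0,0,-1],[0,0,-0.25,0,0,0,-1],[0,0,-0.25,0,0,0,-1],[0,0,0,0,0,0,-1]]}}

```text
t: 18.4
eef_pos: [410.3, 301.6, 91.1]
tcp_rot: [-2.457, -1.957, -0.004]
ft_force: [0.1, -0.8, -0.8]
grip_width: 59.4
gripper_force: 27.1
```

Call:
{"api": "servo_tool", "payload": {"moves": [[-0.191,0.199,-0.107,-0.312,0.012,-0.045,-1],[-0.191,0.199,-0.107,-0.312,0.012,-0.045,-1],[-0.191,0.199,-0.107,-0.312,0.012,-0.045,-1],[-0.191,0.199,-0.107,-0.312,0.012,-0.045,-1],[-0.191,0.199,-0.107,-0.312,0.012,-0.045,-1],[-0.191,0.199,-0.107,-0.312,0.012,-0.045,-1],[-0.191,0.199,-0.107,-0.312,0.012,-0.045,-1],[-0.191,0.199,-0.107,-0.312,0.012,-0.045,-1],[-0.191,0.199,-0.107,-0.312,0.012,-0.045,-1],[-0.191,0.199,-0.107,-0.312,0.012,-0.045,-1],[-0.191,0.199,-0.107,-0.312,0.012,-0.045,-1],[-0.191,0.199,-0.107,-0.312,0.012,-0.045,-1],[-0.191,0.199,-0.107,-0.312,0.012,-0.045,-1],[-0.191,0.199,-0.107,-0.312,0.012,-0.045,-1],[-0.191,0.199,-0.107,-0.312,0.012,-0.045,-1],[-0.191,0.199,-0.107,-0.312,0.012,-0.045,-1],[0,0,0,0,0,0,-1]]}}

```text
t: 20.1
eef_pos: [510.7, 124.2, 210.0]
tcp_rot: [2.05, 1.765, 0.475]
ft_force: [-1.2, 0.5, -1.3]
grip_width: 58.8
gripper_force: 27.2
```

```bash
python3 -c "
from h import *
legs((seat(110),NR,6))"
```

```text
now [510.7 124.2 210. ] w 58.8 F [-1.2  0.5 -1.3]
6 [-0.113, 0.1, 0.191, 0.002, 0.001, -0.002] shift 12.2
```

Call:
{"api": "servo_tool", "payload": {"moves": [[-0.113,0.1,0.191,0,0,0,-1],[-0.113,0.1,0.191,0,0,0,-1],[-0.113,0.1,0.191,0,0,0,-1],[-0.113,0.1,0.191,0,0,0,-1],[-0.113,0.1,0.191,0,0,0,-1],[-0.113,0.1,0.191,0,0,0,-1],[0,0,0,0,0,0,-1],[0,0,0,0,0,0,-1]]}}

```text
t: 20.9
eef_pos: [559.4, 83.4, 173.6]
tcp_rot: [2.052, 1.767, 0.471]
ft_force: [-0.2, 0.1, -0.8]
grip_width: 59.2
gripper_force: 27.2
```

```bash
python3 st.py; python3 hover.py sp1 0 104 135; python3 -c "
from fit import *
fit('spacer','sp1',110.5)"
```

```text
tcp in seat [ -1.1   0.7 108.8] F seat [-0.6  0.1 -0.6] w 59.2 rot err deg [ 0.1 -0.1  0.1] t 20.9
tcp in seat [ -1.1   0.7 108.8] [-0.2  0.1 -0.8]
top
  (1, 132, [[-27.0, 40.7, 109.1], [6.2, 53.5, 121.5], [31.1, 60.4, 126.0]])
  (-1, 138, [[-30.4, -59.2, 109.0], [2.1, -52.2, 121.7], [29.4, -40.7, 126.4]])
scene
  (1, 174, [[-26.4, 41.3, 108.1], [6.7, 59.2, 119.7], [32.2, 63.0, 124.3]])
  (-1, 45, [[-24.4, -58.5, 110.1], [27.2, -50.3, 121.3], [31.2, -41.0, 124.1]])
spacer ('top', 'scene') [  0.3   1.1 108.8   0.   -0.   -1. ] 717 0.86
spacer ('top',) [ 1.000e-01  2.000e-01  1.086e+02  1.000e-01 -5.000e-01 -8.000e-01] 373 0.86
spacer ('scene',) [ 4.000e-01  1.600e+00  1.091e+02 -1.000e-01  5.000e-01 -1.000e+00] 343 0.74
```

View pics/sp1.png

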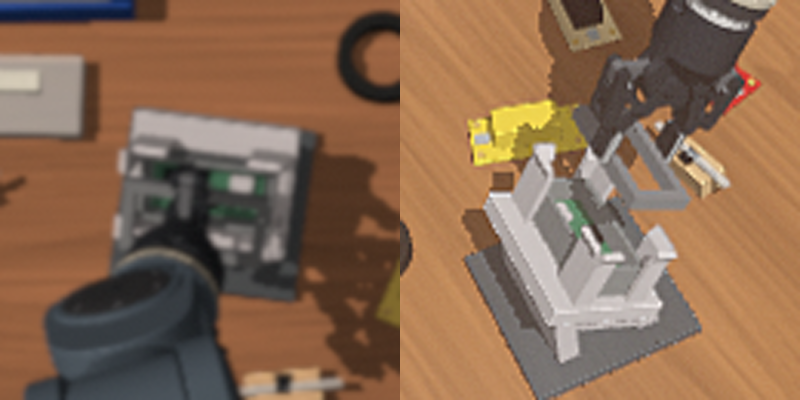

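Call:
{"api": "servo_tool", "payload": {"moves": [[-0.02,-0.02,0.13,0,0,-0.16,-1],[0,0,0.13,0,0,0,-1],[0,0,0.13,0,0,0,-1],[0,0,0.13,0,0,0,-1],[0,0,0.13,0,0,0,-1],[0,0,0.13,0,0,0,-1],[0,0,0.08,0,0,0,-1],[0,0,0.08,0,0,0,-1],[0,0,0.08,0,0,0,-1],[0,0,0.08,0,0,0,-1],[0,0,0.08,0,0,0,-1],[0,0,0.08,0,0,0,-1],[0,0,0.06,0,0,0,-1],[0,0,0,0,0,0,-1]]}}

```text
t: 22.4
eef_pos: [590.9, 78.0, 115.8]
tcp_rot: [2.035, 1.784, 0.466]
ft_force: [0.5, 0.2, -1.1]
grip_width: 59.5
gripper_force: 27.2
```

```bash
python3 st.py
```

```text
tcp in seat [-2.4 -0.1 42.7] F seat [-0.1  0.2 -1.2] w 59.5 rot err deg [ 0.1 -0.  -0.9] t 22.4
```

Call:
{"api": "servo_tool", "payload": {"moves": [[0,0,0.05,0,0,0,-1],[0,0,0.03,0,0,0,-1],[0,0,0.02,0,0,0,-1],[0,0,0.02,0,0,0,-1],[0,0,0.02,0,0,0,-1],[0,0,0,0,0,0,-1]]}}

```text
t: 23.0
eef_pos: [594.4, 77.5, 110.2]
tcp_rot: [2.034, 1.783, 0.467]
ft_force: [0.2, -0.3, -0.5]
grip_width: 59.5
gripper_force: 27.2
```

Call:
{"api": "servo_tool", "payload": {"moves": [[0,0,0.02,0,0,0,-1],[0,0,0,0,0,0,-1]]}}

```text
t: 23.2
eef_pos: [594.9, 77.4, 109.3]
tcp_rot: [2.034, 1.783, 0.467]
ft_force: [0.2, 0.3, 1.0]
grip_width: 59.4
gripper_force: 27.2
```

```bash
python3 st.py
```

```text
tcp in seat [-2.1 -0.  35.1] F seat [0.6 0.3 0.8] w 59.4 rot err deg [ 0.1 -0.  -0.9] t 23.2
```

Call:
{"api": "servo_tool", "payload": {"moves": [[0,0,0.015,0,0,0,-1],[0,0,0,0,0,0,-1]]}}

```text
t: 23.4
eef_pos: [595.3, 77.4, 108.7]
tcp_rot: [2.034, 1.783, 0.467]
ft_force: [0.1, -0.3, -0.7]
grip_width: 59.7
gripper_force: 27.2
```

```bash
python3 st.py
```

```text
tcp in seat [-2.1  0.  34.4] F seat [-0.2 -0.3 -0.7] w 59.7 rot err deg [ 0.1 -0.  -0.9] t 23.4
```

Call:
{"api": "servo_tool", "payload": {"moves": [[0,0,0.01,0,0,0,-1],[0,0,0,0,0,0,-1]]}}

```text
t: 23.6
eef_pos: [595.4, 77.4, 108.7]
tcp_rot: [2.034, 1.783, 0.467]
ft_force: [-5.7, -0.2, 6.3]
grip_width: 59.5
gripper_force: 28.0
```

Call:
{"api": "servo_tool", "payload": {"moves": [[0,0,0.01,0,0,0,-1],[0,0,0,0,0,0,-1]]}}

```text
t: 23.8
eef_pos: [595.4, 77.4, 108.6]
tcp_rot: [2.034, 1.783, 0.467]
ft_force: [-10.6, 0.7, 13.1]
grip_width: 59.4
gripper_force: 28.9
```

```bash
python3 st.py
```

```text
tcp in seat [-2.   0.  34.2] F seat [-2.6 -0.9 16.7] w 59.4 rot err deg [ 0.1 -0.  -0.9] t 23.8
```

Call:
{"api": "servo_tool", "payload": {"moves": [[0,0,-0.01,0,0,0,0.5],[0,0,0,0,0,0,0.6],[0,0,0,0,0,0,0.7],[0,0,0,0,0,0,0.8],[0,0,0,0,0,0,0.8],[0,0,-0.1,0,0,0,0.8],[0,0,-0.2,0,0,0,0.8],[0,0,-0.3,0,0,0,0.8],[0,0,-0.4,0,0,0,1],[0,0,-0.4,0,0,0,1],[0,0,-0.4,0,0,0,1],[0,0,0,0,0,0,1]]}}

```text
t: 25.0
eef_pos: [551.4, 84.5, 189.6]
tcp_rot: [2.032, 1.781, 0.472]
ft_force: [0.5, -0.3, 1.1]
grip_width: 85.2
gripper_force: 0.0
```

```bash
python3 -c "
from h import *
R=downR(-15.9)
legs(((393.8,-257.2,110),R,20),((393.8,-257.2,9),R,8))"
```

```text
now [551.4  84.5 189.6] w 85.2 F [ 0.5 -0.3  1.1]
20 [-0.367, -0.106, 0.053, 0.251, -0.015, 0.068] shift 19.3
8 [0.0, 0.0, 0.252, 0.0, 0.0, 0.0] shift 12.6
```

Call:
{"api": "servo_tool", "payload": {"moves": [[-0.367,-0.106,0.053,0.251,-0.015,0.068,1],[-0.367,-0.106,0.053,0.251,-0.015,0.068,1],[-0.367,-0.106,0.053,0.251,-0.015,0.068,1],[-0.367,-0.106,0.053,0.251,-0.015,0.068,1],[-0.367,-0.106,0.053,0.251,-0.015,0.068,1],[-0.367,-0.106,0.053,0.251,-0.015,0.068,1],[-0.367,-0.106,0.053,0.251,-0.015,0.068,1],[-0.367,-0.106,0.053,0.251,-0.015,0.068,1],[-0.367,-0.106,0.053,0.251,-0.015,0.068,1],[-0.367,-0.106,0.053,0.251,-0.015,0.068,1],[-0.367,-0.106,0.053,0.251,-0.015,0.068,1],[-0.367,-0.106,0.053,0.251,-0.015,0.068,1],[-0.367,-0.106,0.053,0.251,-0.015,0.068,1],[-0.367,-0.106,0.053,0.251,-0.015,0.068,1],[-0.367,-0.106,0.053,0.251,-0.015,0.068,1],[-0.367,-0.106,0.053,0.251,-0.015,0.068,1],[-0.367,-0.106,0.053,0.251,-0.015,0.068,1],[-0.367,-0.106,0.053,0.251,-0.015,0.068,1],[-0.367,-0.106,0.053,0.251,-0.015,0.068,1],[-0.367,-0.106,0.053,0.251,-0.015,0.068,1]]}}

```text
t: 27.0
eef_pos: [392.4, -258.1, 107.0]
tcp_rot: [-2.506, -1.891, 0.008]
ft_force: [0.2, 0.6, -1.1]
grip_width: 85.7
gripper_force: 0.0
```

```bash
python3 hover.py sp2 0 40 52; python3 -c "
from fit import *
fit('spacer','sp2',34,ymin=0,zlo=5)
R=downR(-15.9)
legs(((393.8,-257.2,9),R,10))"
```

```text
tcp in seat [-134.1 -361.6  108.6] [ 0.2  0.6 -1.1]
top
  (1, 144, [[-34.3, 41.2, 40.5], [-2.9, 53.5, 47.6], [38.4, 64.6, 51.6]])
  (-1, 133, [[-34.6, -67.1, 41.6], [-5.7, -53.5, 47.5], [39.1, -40.7, 51.1]])
scene
  (1, 144, [[-36.2, 40.8, 40.3], [-3.9, 58.1, 47.3], [41.5, 70.9, 51.7]])
  (-1, 126, [[-35.6, -67.9, 40.7], [-5.7, -52.8, 47.2], [40.4, -40.6, 51.5]])
spacer ('top', 'scene') [-1.8  0.9 34.5  0.3  0.7  0.4] 934 1.07
spacer ('top',) [-2.1  0.7 34.6  0.4  0.5  0.4] 544 1.14
spacer ('scene',) [-1.4  1.1 34.5  0.3  0.9  0.5] 388 0.94
now [ 392.3 -258.8  106.7] w 85.5 F [ 0.9 -0.2  0.1]
10 [0.004, 0.002, 0.195, -0.005, 0.003, -0.002] shift 9.8
```

View pics/sp2.png

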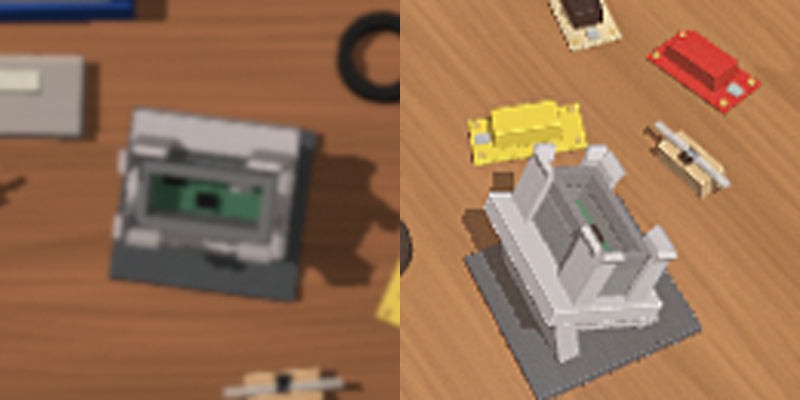

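The spacer is home on the tray: its underside measures 34.5 mm, tilted less than 1°. Next is the cover, gripped by its battery box.

Call:
{"api": "servo_tool", "payload": {"moves": [[0.004,0.004,0.25,0,0,0,1],[0.01,0.004,0.25,0,0,0,1],[0.01,0,0.25,0,0,0,1],[0.01,0,0.25,0,0,0,1],[0,0,0.25,0,0,0,1],[0,0,0.25,0,0,0,1],[0,0,0.2,0,0,0,1],[0,0,0.15,0,0,0,1],[0,0,0.1,0,0,0,1],[0,0,0,0,0,0,0],[0,0,0,0,0,0,-1],[0,0,0,0,0,0,-1],[0,0,0,0,0,0,-1],[0,0,0,0,0,0,-1],[0,0,0,0,0,0,-1],[0,0,0,0,0,0,-1],[0,0,0,0,0,0,-1]], "force": 35}}

```text
t: 28.8
eef_pos: [393.5, -256.2, 10.5]
tcp_rot: [-2.507, -1.892, 0.006]
ft_force: [-1.0, 0.9, 5.7]
grip_width: 35.1
gripper_force: 35.8
```

```bash
python3 -c "
from h import *
R=downR(-15.9)
legs(((393.8,-257.2,90),R,8),(seat(160)+[-30,-50,0],NR,16),(seat(122),NR,4))"
```

```text
now [ 393.5 -256.2   10.5] w 35.1 F [-1.   0.9  5.7]
8 [-0.003, 0.001, -0.199, -0.004, 0.003, -0.0] shift 9.9
16 [0.39, 0.095, -0.142, -0.312, 0.02, -0.076] shift 21.3
4 [0.269, 0.097, 0.246, 0.0, 0.0, 0.0] shift 18.9
```

Call:
{"api": "servo_tool", "payload": {"moves": [[0,0,-0.1,0,0,0,-1],[0,0,-0.2,0,0,0,-1],[0,0,-0.25,0,0,0,-1],[0,0,-0.25,0,0,0,-1],[0,0,-0.25,0,0,0,-1],[0,0,-0.25,0,0,0,-1],[0,0,-0.25,0,0,0,-1],[0,0,0,0,0,0,-1]]}}

```text
t: 29.6
eef_pos: [394.5, -256.4, 89.3]
tcp_rot: [2.506, 1.892, -0.005]
ft_force: [0.8, 0.6, -3.1]
grip_width: 35.4
gripper_force: 35.5
```

Call:
{"api": "servo_tool", "payload": {"moves": [[0.39,0.095,-0.142,-0.312,0.02,-0.076,-1],[0.39,0.095,-0.142,-0.312,0.02,-0.076,-1],[0.39,0.095,-0.142,-0.312,0.02,-0.076,-1],[0.39,0.095,-0.142,-0.312,0.02,-0.076,-1],[0.39,0.095,-0.142,-0.312,0.02,-0.076,-1],[0.39,0.095,-0.142,-0.312,0.02,-0.076,-1],[0.39,0.095,-0.142,-0.312,0.02,-0.076,-1],[0.39,0.095,-0.142,-0.312,0.02,-0.076,-1],[0.39,0.095,-0.142,-0.312,0.02,-0.076,-1],[0.39,0.095,-0.142,-0.312,0.02,-0.076,-1],[0.39,0.095,-0.142,-0.312,0.02,-0.076,-1],[0.39,0.095,-0.142,-0.312,0.02,-0.076,-1],[0.39,0.095,-0.142,-0.312,0.02,-0.076,-1],[0.39,0.095,-0.142,-0.312,0.02,-0.076,-1],[0.39,0.095,-0.142,-0.312,0.02,-0.076,-1],[0.39,0.095,-0.142,-0.312,0.02,-0.076,-1],[0,0,0,0,0,0,-1]]}}

```text
t: 31.3
eef_pos: [505.1, 39.3, 215.7]
tcp_rot: [2.048, 1.772, 0.469]
ft_force: [0.6, -0.5, -2.6]
grip_width: 35.2
gripper_force: 35.6
```

```bash
python3 -c "
from h import *
legs((seat(122)-1.5*SR[:,0],NR,6))"
```

```text
now [505.1  39.3 215.7] w 35.2 F [ 0.6 -0.5 -2.6]
6 [0.169, 0.066, 0.156, -0.005, 0.001, 0.005] shift 12.0
```

Call:
{"api": "servo_tool", "payload": {"moves": [[0.169,0.066,0.156,0,0,0,-1],[0.169,0.066,0.156,0,0,0,-1],[0.169,0.066,0.156,0,0,0,-1],[0.169,0.066,0.156,0,0,0,-1],[0.169,0.066,0.156,0,0,0,-1],[0.169,0.066,0.156,0,0,0,-1],[0,0,0,0,0,0,-1],[0,0,0,0,0,0,-1]]}}

```text
t: 32.1
eef_pos: [552.7, 81.8, 184.0]
tcp_rot: [2.051, 1.771, 0.466]
ft_force: [-0.4, 0.5, -1.9]
grip_width: 35.1
gripper_force: 35.4
```

```bash
python3 st.py; python3 hover.py cv1 0 104 125; python3 -c "
from fit import *
fit('cover','cv1',112,ymin=20)"
```

```text
tcp in seat [ -1.5  -1.9 121. ] F seat [-1.3  0.4 -1.4] w 35.1 rot err deg [ 0.3 -0.1 -0.1] t 32.1
tcp in seat [ -1.5  -1.9 121. ] [-0.4  0.5 -1.9]
top
  (1, 124, [[-27.1, 40.4, 111.9], [4.1, 47.5, 116.1], [29.4, 54.4, 121.0]])
  (-1, 225, [[-28.6, -64.9, 111.3], [0.2, -52.6, 115.4], [29.5, -40.5, 119.5]])
scene
  (1, 97, [[-27.4, 41.2, 111.7], [4.2, 49.6, 116.4], [30.6, 57.0, 119.6]])
  (-1, 52, [[-2.3, -65.2, 111.6], [21.6, -53.7, 115.5], [31.2, -41.5, 118.8]])
cover ('top', 'scene') [ -0.2  -4.9 110.5   0.7   0.5   0.2] 1032 1.04
cover ('top',) [ -0.7  -5.6 110.7   1.1   0.5   0.4] 605 1.14
cover ('scene',) [ 2.000e-01 -5.000e+00  1.103e+02  3.000e-01  4.000e-01 -1.000e-01] 418 0.82
```

View pics/cv1.png

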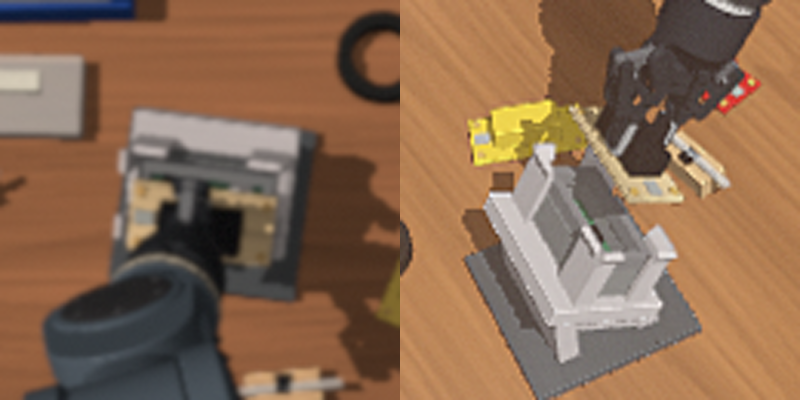

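Call:
{"api": "servo_tool", "payload": {"moves": [[0.055,-0.02,0.05,-0.05,0,0,-1],[0.055,0,0.1,0,0,0,-1],[0,0,0.13,0,0,0,-1],[0,0,0.13,0,0,0,-1],[0,0,0.13,0,0,0,-1],[0,0,0.13,0,0,0,-1],[0,0,0.1,0,0,0,-1],[0,0,0.08,0,0,0,-1],[0,0,0,0,0,0,-1],[0,0,0,0,0,0,-1]]}}

```text
t: 33.2
eef_pos: [573.7, 84.1, 147.2]
tcp_rot: [2.047, 1.767, 0.471]
ft_force: [-0.6, 1.1, -3.3]
grip_width: 35.6
gripper_force: 35.5
```

```bash
python3 st.py; python3 hover.py cv2 0 60 85 ; python3 -c "
from fit import *
fit('cover','cv2',68,ymin=20,zlo=2)"
```

```text
tcp in seat [-2.2  3.5 78.8] F seat [-2.4  1.  -2.5] w 35.6 rot err deg [-0.  -0.1 -0.1] t 33.2
tcp in seat [-2.2  3.5 78.8] [-0.6  1.1 -3.3]
top
  (1, 207, [[-37.1, 40.7, 60.6], [7.3, 53.5, 72.4], [42.5, 72.9, 78.1]])
  (-1, 260, [[-41.9, -73.5, 60.6], [1.3, -52.6, 71.1], [42.8, -40.5, 77.3]])
scene
  (1, 189, [[-39.9, 41.3, 60.6], [6.0, 55.4, 72.3], [44.2, 74.7, 77.9]])
  (-1, 72, [[-2.9, -71.3, 60.5], [26.6, -53.2, 70.0], [43.2, -42.0, 76.0]])
cover ('top', 'scene') [-0.6  0.6 68.1  0.3 -0.8  0.7] 928 1.09
cover ('top',) [-1.   0.7 68.1  0.2 -0.5  0.8] 530 1.2
cover ('scene',) [-0.2  0.7 67.8  0.6 -1.5  0.8] 391 0.97
```

Call:
{"api": "servo_tool", "payload": {"moves": [[0,0,0.08,0,0,0.05,-1],[0,0,0.08,0,0,0,-1],[0,0,0.08,0,0,0,-1],[0,0,0.06,0,0,0,-1],[0,0,0.03,0,0,0,-1],[0,0,0.02,0,0,0,-1],[0,0,0,0,0,0,-1]]}}

```text
t: 34.0
eef_pos: [582.4, 82.8, 131.9]
tcp_rot: [2.052, 1.762, 0.473]
ft_force: [-0.1, -0.1, -2.3]
grip_width: 35.4
gripper_force: 35.5
```

```bash
python3 st.py
```

```text
tcp in seat [-2.2  3.4 61.2] F seat [-1.2 -0.1 -1.9] w 35.4 rot err deg [-0.  -0.1  0.2] t 34.0
```

Call:
{"api": "servo_tool", "payload": {"moves": [[0,0,0.02,0,0,0,-1],[0,0,0.02,0,0,0,-1],[0,0,0,0,0,0,-1]]}}

```text
t: 34.3
eef_pos: [583.5, 82.7, 130.5]
tcp_rot: [2.052, 1.762, 0.473]
ft_force: [-0.5, 0.2, -0.6]
grip_width: 35.5
gripper_force: 35.7
```

Call:
{"api": "servo_tool", "payload": {"moves": [[0,0,0.015,0,0,0,-1],[0,0,0,0,0,0,-1]]}}

```text
t: 34.5
eef_pos: [583.5, 82.7, 130.4]
tcp_rot: [2.052, 1.762, 0.474]
ft_force: [-8.5, 1.0, 9.8]
grip_width: 35.4
gripper_force: 37.3
```

```bash
python3 st.py
```

```text
tcp in seat [-2.   3.5 59.4] F seat [-2.5 -0.2 12.7] w 35.4 rot err deg [-0.1 -0.1  0.2] t 34.5
```

Call:
{"api": "servo_tool", "payload": {"moves": [[0,0,-0.01,0,0,0,-0.1],[0,0,0,0,0,0,0],[0,0,0,0,0,0,0.1],[0,0,0,0,0,0,0.2],[0,0,0,0,0,0,0.3],[0,0,0,0,0,0,0.3],[0,0,-0.1,0,0,0,0.3],[0,0,-0.2,0,0,0,0.3],[0,0,-0.3,0,0,0,0.3],[0,0,-0.4,0,0,0,0.3],[0,0,-0.4,0,0,0,0.3],[0,0,-0.4,0,0,0,0.3],[0.3,-0.3,-0.3,0,0,0,0.3],[0.3,-0.3,-0.3,0,0,0,0.3],[0.3,-0.4,-0.3,0,0,0,0.3],[0.3,-0.4,-0.2,0,0,0,0.3],[0.3,-0.4,0,0,0,0,0.3],[0.3,-0.4,0,0,0,0,0.3],[0.3,-0.4,0,0,0,0,0.3],[0,0,0,0,0,0,0.3]]}}

```text
t: 36.5
eef_pos: [414.5, 215.5, 190.0]
tcp_rot: [2.05, 1.766, 0.472]
ft_force: [-1.0, -0.1, 0.6]
grip_width: 55.5
gripper_force: 0.0
```

```bash
python3 st.py; python3 hover.py cv3 0 50 58; python3 -c "
from fit import *
fit('cover','cv3',48,ymin=0,zlo=2)"
```

```text
tcp in seat [-133.9  110.1  204.3] F seat [-0.5 -0.3  1. ] w 55.5 rot err deg [ 0.  -0.1  0.1] t 36.5
tcp in seat [-133.9  110.1  204.3] [-1.  -0.1  0.6]
top
  (1, 179, [[-36.2, 40.7, 50.3], [-1.6, 51.6, 54.3], [33.1, 65.8, 57.9]])
  (-1, 190, [[-36.9, -66.5, 50.6], [-2.5, -51.0, 54.1], [33.9, -40.5, 57.8]])
scene
  (1, 149, [[-35.8, 40.5, 50.4], [-0.4, 53.8, 54.4], [40.9, 72.0, 57.8]])
  (-1, 62, [[-36.8, -70.9, 50.6], [18.2, -54.8, 54.2], [40.7, -40.2, 57.7]])
cover ('top', 'scene') [-1.5 -0.  48.4  0.3  0.6  0.8] 1678 1.18
cover ('top',) [-1.9  1.3 48.4  0.4  0.7  0.5] 1000 1.34
cover ('scene',) [-1.2 -0.1 48.3  0.2  0.4  0.7] 672 0.96
```

View pics/cv3.png

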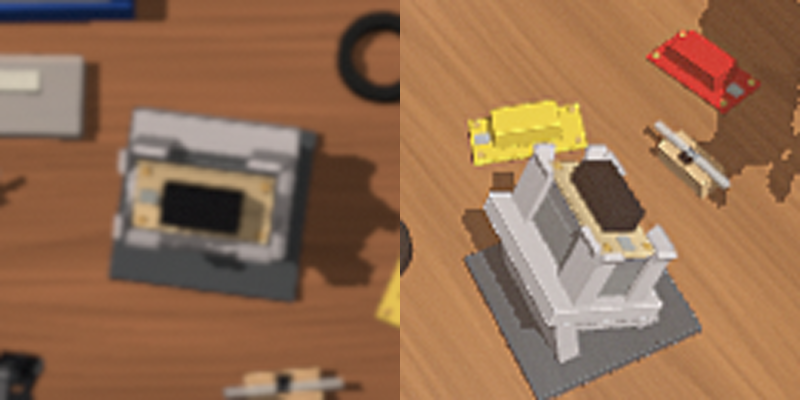

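The cover is home: its underside is at 48.4 mm, square, with the battery box uppermost. The arm is clear of the stack.

```bash
python3 -c "
from rig import *
print(hand_in())"
```

```text
the job is handed in; nothing more can be done
None
```

I stacked the tray, spacer and plywood cover (battery box uppermost) square in the nest, let go of the stack, and handed the job in at about 37 s. The last camera check put the cover's underside at 48.4 mm against the specified 48 mm, and I moved nothing else on the bench.

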